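Lock the steam head back onto the bedside vaporiser

ROBOT

A 6-joint arm with a two-finger parallel gripper is mounted at the origin on the work surface. World frame = base frame: x ahead of the robot, y to its left, z up, the work surface at z = 0. Lengths are in m, angles in degrees, forces in N, time in s.
With the tool pointing down it reaches from about 0.25 to 0.725 m from the base axis. Payload 9.7 kg.
Tool frame: the origin (TCP) lies on the centre line of the jaws, within the pads' length; the fingertips stand 17 mm ahead of it and the grasp point (between the pads) lies 2 mm behind it (bot.tip_extent is the distance from the TCP to the fingertips, in m); z points along the fingers, y is the line along which they close (so a half turn about z gives the same grasp; the last joint's range is limited). The gripper opens to 85 mm and grips with 20 to 120 N. Pads are 22 mm wide; open, the fingers measure 114 mm over their backs; the gripper's body (76 mm by 85 mm) begins 54 mm behind the grasp point. The pads swing forward as they close: fully open they stand 13 mm farther back than shut.
Start: joints at [67.265, 4.979, 10.078, 95.1, 0, 90], TCP at [0.213, 0.507, 0.248] pointing down, gripper open.
Joint ranges: [-179.16, 179.16], [-48.56, 103.87], [-65.8, 70.77], [-126.05, 130.52], [-82.76, 87.17], [-180, 180]. Speed limits (degrees/s): [127.2, 127.2, 147.25, 180, 180, 180].

INTERFACE

Orientations are given as [roll, pitch, yaw] about the fixed x, y, z axes, in that order (R = Rz(yaw) Ry(pitch) Rx(roll)).
In Python, from workcell import bot gives the robot as it stands.
- The arm moves only by the tool carry_out, never from a script. Its argument "moves" is text: rows parted by semicolons, each of 7 numbers parted by spaces: the shift along the tool's x, y, z in mm, then the turn, a rotation vector about the tool's x, y, z in degrees, then the finger opening in mm, from 0 to 85.4. A call has 1 to 20 rows; each row is the pose to reach, as a shift and turn from the pose commanded when the call began, along the tool's axes at that moment; what a row does not reach only later rows make up. A row lasts 1/10 s, in which the tool goes at most 50 mm and 8.59 degrees, less where a joint would pass 70% of its speed; a pose out of reach is approached as far as the arm can. A call with a gripper value outside its range is refused whole. The fingers move at their own pace and stop on an object; "force" is the grip in N (left out, the last holds). Time passes only in rows, so rows that repeat a pose let the fingers close. It gives the time, the measured TCP pose, the force, the opening and the grip force at its end, in the units of the state.
- bot.get_obs(): the state, without advancing time (a new reading comes with each control period).
- bot.camera(name): name is "scene" or "top" or "wrist"; returns a dict with "img" (400x640x3 uint8, red, green, blue), "mtx" (3x3 intrinsics, pixels), "k1" (the pictures are not rectified: a ray, as slopes to the right and down, at radius r is drawn at 1 + k1 r^2 times it, then the intrinsics apply), "position" and "orientation" of the camera in the world; the wrist camera has in their place "mount" (4x4, takes a point from camera to tool coordinates, whose origin is the TCP and whose axes are the flange's). Camera axes: x right, y up, looking along -z (the intrinsics and any distortion apply to the point x, -y, -z); pixel columns grow to the right and rows downward; lengths in m; the calibration is good to about 2 mm. A picture is of the moment at which its call begins: read the wrist's pose just before it. There is no depth.
- bot.job_done(): hands the job in; it is judged then, once.
The state is a dict: "time": time; "q": joint angles; "qd": joint speeds; "joint_efforts": joint torques, N m; "ee_pos": TCP position; "tcp_rot": TCP orientation; "wrist_force": force on the tool from outside, world axes, zero at the start; "torque": the same for the moment, N m; "opening": finger opening in m; "grasp_force": force on a finger pad.
Only numpy, scipy, OpenCV 4.12 (cv2) and the standard library are available. Lean on these libraries where they do the work, as an engineer would, in place of code of your own. Each camera call takes 0.05 s, during which the arm holds its last target. There are 200 camera calls.

TASK

The vaporiser has been filled and its steam head stands beside it: pick the head up by its grip bar, lower it into the mouth of the tank with its three ears through the notches of the collar until it rests on the seal, and turn it clockwise (seen from above) until the ramps draw it down hand-tight on the seal, feeling for it as the tight point differs each time, without forcing it. Let go of it, and leave the other things on the table where they are.

Things in the scene. Friction and masses are not known exactly. Their poses are not given: they have to be found in the camera images.
- head: steam head, loose, 0.2-0.33 kg, upright on the table. Origin: centre of underside, z up. From below: tube 52 mm diameter to z = 30 mm; round plug 76 mm diameter from z = 30 to 54 mm (lower edge chamfered 3 mm over z = 30-33), its flat shoulder at z = 30 mm is what rests on the seal; a grip bar on top; three ears on its side at 0 (+x), 120 and 240 degrees
- head_grip (a point): middle of the head's upright grip bar, 71 mm above its underside. The bar lies along the head's x axis, 62 mm long, 12 mm thick (y), from z = 54 to 88 mm, flat sides, nothing beside it above the plug's top at 54 mm
- head_ear (a point): outer end, at the height of its upper edge (41 mm above the underside), of the ear that is in line with the grip bar on the head's +x axis. Each ear is 14 mm wide, 5 mm thick, reaches out to 45.5 mm radius; its upper face slopes like the ramps
- collar: fixed grey bayonet collar round the tank's mouth, 108 mm outer diameter. Origin: centre of the mouth at the level of the collar's top, 140 mm above the table; z up. Its inward flange, 5 mm thick, leaves an 80 mm opening (2 mm play round the plug) and three notches at 0 (+x), 120 and 240 degrees, open to above. Any ear fits any notch
- collar_notch (a point): middle of the collar's notch on its +x axis, at the flange's top, 46 mm from the centre. Each notch is 20 mm wide: about 4 degrees of play either way for an ear. Head off centre, chamfer on the rim: its origin 30-33 mm below the collar's; ears on the flange: 35; ears through the notches and shoulder on the seal: 46 to 50.5 mm below
- seal_ledge (a point): centre of the ledge in the mouth, 26 mm below the collar's top, that carries a springy silicone seal ring (stiffness about 25 N/mm, 75 mm diameter). New rings stand high, worn or thinner ones low, and the height is not told: its top is 16 to 20.5 mm below the collar's top. Resting on it the head turns clockwise with under 0.1 N m until its ears meet the ramps
- ramp (a point): a point under the flange, 40 degrees clockwise of the +x notch, on one of three ramps that fall 0.1 mm per degree clockwise. An ear meets its ramp 13 (high seal) to 58 degrees (low seal) from the notch centre; from there each degree adds about 2.3 N of clamping and 0.07 N m of torque, and the head sinks under 1 mm in all. End stop past 80 degrees, not needed
- tank: the vaporiser: round white tank, 212 mm diameter, on a grey heater plinth; 140 mm tall with the collar, 4 kg, does not move. Origin: centre of its underside, z up; the collar is coaxial, same yaw. Hand-tight head: clamped with 8 to 32 N (45 N is forcing it). Felt torque of about 0.3 N m (12 to 25 N) is right, under 0.15 too loose, over 0.6 forced. Released, it stays as tight as it is left
- jar: empty clear glass jar, 72 mm diameter, 92 mm tall; origin at the centre of its underside. Bystander
- comb: fine-tooth steel comb lying flat, 175 x 30 x 4.5 mm; origin at its centre underneath. Bystander
- hair_band: white plastic hair band, an open hoop about 130 mm across, 9 mm thick, lying flat; origin at the hoop's centre. Bystander
- bangle_stand: turned-wood bangle holder: round foot 104 mm, post, cross bar 150 mm long with bangles on it, 163 mm tall; origin at the centre of its underside. Bystander
- cream_jar: small lidded cream jar, 60 mm diameter, 48 mm tall; origin at the centre of its underside. Bystander
- hair_brush: paddle hair brush of wood lying flat, bristles up, 210 mm long, 62 mm wide; origin underneath, near the middle of its length. Bystander
- fill_cup: steel filling cup, 76 mm diameter, 95 mm tall; origin at the centre of its underside. Bystander
Mind the look-alikes: they are no part of the job. What is shaped like the head but orange or turquoise is not meant.

How it is judged (in metres and radians):
At the end, for the whole second after the job is handed in: the steam head sits upright (within 3 degrees) in the mouth of the tank, within 4 mm of its centre and its origin at least 44.5 mm below the collar's top, at rest, and the collar's ramps clamp it down on the seal with 8 to 32 N (contact force between head and collar between 8 and 32 N and z of head in the frame of collar below -0.0445 m and horizontal distance between head and collar below 0.004 m and angle between head's own z axis and vertical below 0.05 rad and linear speed of head below 0.01 m/s); the robot touches nothing.
It fails at once if the head is forced: more than 45 N between it and the collar (too tight, jammed, or pushed onto the flange) (contact force between head and collar above 45 N).
It fails at once if the head is driven down hard: more than 100 N in all between it and the vaporiser (contact force between head and tank above 100 N).
It fails at once if a bystander is moved by more than 30 mm (distance of any of jar, comb, hair_band, bangle_stand, cream_jar, hair_brush, fill_cup from where it was at the start of the episode above 0.03 m).
It also fails if it takes over 61 s, if anything falls off the work surface, if the arm or the gripper's body presses on something with over 40 N, if the wrist force passes 120 N, or if a joint passes its speed limit or range.

## Working session

There is one attempt and no reset: what is moved stays moved. The work goes in short steps, Python scripts to look and compute and a tool call to move; the robot and the scene stay as the last step left them, time stands still between calls to the robot, and variables do not carry over. Pictures are saved under pics/ and viewed, at most 10 in all, crops included, and the job is handed in when it is done.

Besides the shell and the picture viewer there is one more tool, called in YAML: its name, and indented under it one key for each argument. carry_out: Moves the arm, as the interface text tells. Its arguments: {"type":"object","properties":{"moves":{"type":"string"},"force":{"type":"number"}},"required":["moves"]}

```bash
ls; mkdir -p pics; cat > h.py <<'E'
import numpy as np, cv2
from scipy.spatial.transform import Rotation as R
from workcell import bot
def Rm(o): return R.from_euler('xyz',o,degrees=True).as_matrix()
def rot(c):
    o=np.array(c['orientation'],float)
    return o if o.shape==(3,3) else Rm(o)
def ray(c,u,v,obs=None):
    K=np.array(c['mtx'])
    p=cv2.undistortPoints(np.array([[[u,v]]],float),K,np.array([c['k1'],0,0,0,0.]))[0,0]
    d=np.array([p[0],-p[1],-1.])
    if 'mount' in c:
        M=np.array(c['mount']);T=Rm(obs['tcp_rot'])
        return T@M[:3,3]+np.array(obs['ee_pos']),T@M[:3,:3]@d
    return np.array(c['position']),rot(c)@d
def onz(c,u,v,z,obs=None):
    o,d=ray(c,u,v,obs); return o+d*(z-o[2])/d[2]
def proj(c,P,obs=None):
    P=np.atleast_2d(P)
    if 'mount' in c:
        M=np.array(c['mount']);T=Rm(obs['tcp_rot']);o=T@M[:3,3]+np.array(obs['ee_pos']);Q=T@M[:3,:3]
    else: o=np.array(c['position']);Q=rot(c)
    L=(P-o)@Q; x=L[:,0]/-L[:,2]; y=-L[:,1]/-L[:,2]; r=x*x+y*y; K=np.array(c['mtx'])
    return np.c_[K[0,0]*x*(1+c['k1']*r)+K[0,2],K[1,1]*y*(1+c['k1']*r)+K[1,2]]
def save(n,im): cv2.imwrite('pics/'+n+'.png',im[:,:,::-1])
E
python3 - <<'E'
from h import *
o=bot.get_obs();print(o)
for n in('top','scene','wrist'):
    c=bot.camera(n);save(n,c['img']);print({k:v for k,v in c.items() if k!='img'})
E
```

```text
pics
{'time': 0.0, 'q': array([6.72652856e+01, 5.01185910e+00, 1.00341418e+01, 9.51000092e+01,
       7.93082673e-04, 9.00014409e+01]), 'qd': array([ 0.11382324, -0.00234656,  0.01022391,  0.02899471, -0.02573278,
        0.13912578]), 'joint_efforts': array([ 5.10048358e-04, -5.20389891e+01,  4.64798570e+01,  1.63276959e-02,
        4.00787167e-05,  6.63913127e-06]), 'ee_pos': array([0.21247086, 0.50707437, 0.24757298]), 'tcp_rot': array([-1.79922273e+02, -7.91127287e-04,  1.57263844e+02]), 'wrist_force': array([-0.38179661,  0.76937847, -0.54808566]), 'torque': array([-0.02615276, -0.05622126, -0.02625518]), 'grasp_force': 0.0, 'opening': 0.08550176966700221}
{'mtx': array([[465.50350085,   0.        , 319.50829175],
       [  0.        , 465.50350085, 204.347071  ],
       [  0.        ,   0.        ,   1.        ]]), 'k1': -0.005112104815622413, 'position': array([ 0.28622306, -0.00373058,  1.29941155]), 'orientation': array([ 1.22612767e+01, -6.91186709e-02, -8.51760632e+01])}
{'mtx': array([[463.80952175,   0.        , 323.10884322],
       [  0.        , 463.80952175, 205.06712961],
       [  0.        ,   0.        ,   1.        ]]), 'k1': -0.018393278268058012, 'position': array([1.26322146, 0.16203321, 1.08361749]), 'orientation': array([ 37.41839046,  -0.97732176, 102.97594147])}
{'mtx': array([[275.74640329,   0.        , 324.04471041],
       [  0.        , 275.74640329, 200.27621214],
       [  0.        ,   0.        ,   1.        ]]), 'k1': -0.04020420122830066, 'mount': array([[-2.00576199e-04,  9.58854735e-01,  2.83897088e-01,
         7.22363145e-02],
       [ 9.99999932e-01,  1.04428489e-04,  3.53805793e-04,
        -6.97992069e-04],
       [ 3.09601416e-04,  2.83897139e-01, -9.58854691e-01,
        -1.25140198e-01],
       [ 0.00000000e+00,  0.00000000e+00,  0.00000000e+00,
         1.00000000e+00]])}
```

View pics/top.png

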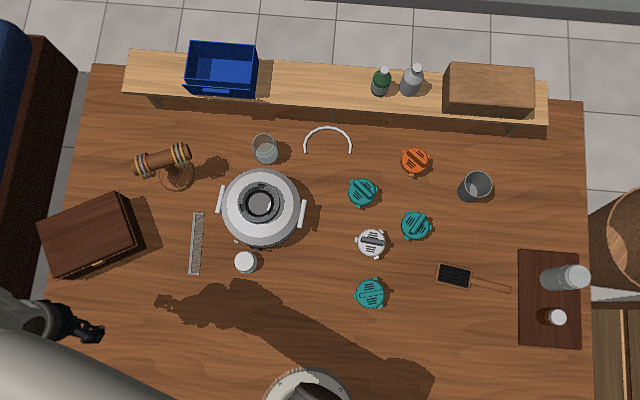

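View pics/scene.png

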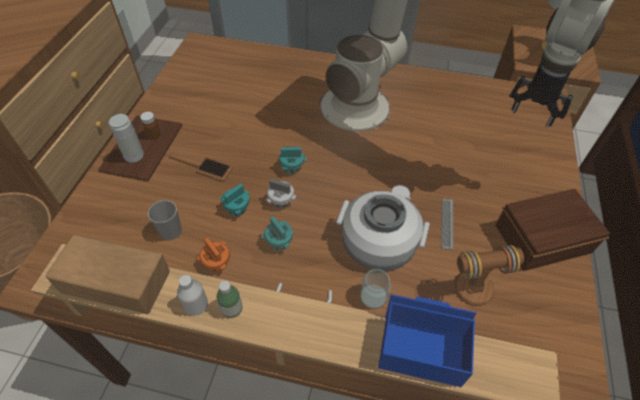

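In the top view, five things could be the head: white (372,242), turquoise (363,192), (415,225) and (370,293), and orange (415,160). By the description it is the white one. The tank and collar are at about (260,205). I'll check both in one close crop and get first positions.

```bash
python3 - <<'E'
from h import *
c=bot.camera('top');im=c['img']
a=cv2.resize(im[207:277,337:407],(400,400),interpolation=cv2.INTER_CUBIC)
b=cv2.resize(im[170:240,225:295],(400,400),interpolation=cv2.INTER_CUBIC)
save('crop1',np.hstack([a,b]))
print(onz(c,372,242,.07), onz(c,260,205,.14))
for n,p in dict(bangle=(178,175),jar=(264,149),cream=(245,262),comb=(196,243),t1=(363,192),t2=(415,225),t3=(370,293)).items(): print(n,onz(c,*p,.03))
E
```

```text
[ 0.46234786 -0.13030154  0.07      ] [0.52293409 0.16699908 0.14      ]
bangle [0.61215596 0.42409263 0.03      ]
jar [0.70951487 0.19003202 0.03      ]
cream [0.38441097 0.20621593 0.03      ]
comb [0.42464166 0.34619614 0.03      ]
t1 [ 0.60689686 -0.10073153  0.03      ]
t2 [ 0.52529043 -0.25009217  0.03      ]
t3 [ 0.33033344 -0.13737858  0.03      ]
```

View pics/crop1.png

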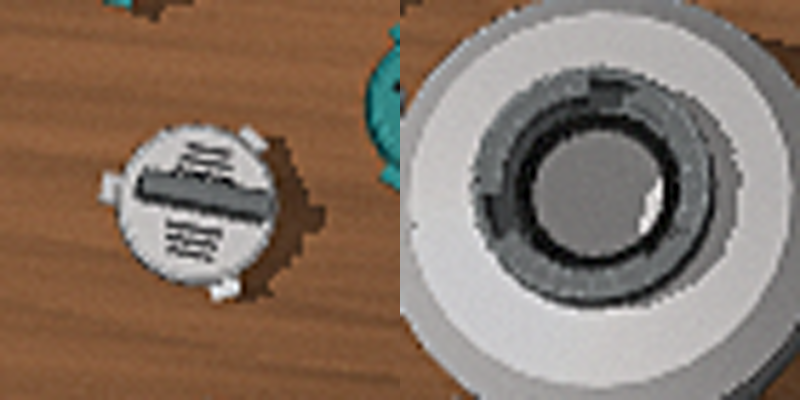

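The crop confirms the white head: its grey bar is at about (205,195) and its three ears at (108,188), (255,138) and (228,290), with the ear at (108,188) in line with the bar. The collar is at (595,187), with notches visible at (610,88) and (495,212). Next is a wrist view above the collar.

carry_out:
  moves: "0 0 -80 0 0 0 85; 0 0 -80 0 0 0 85; -468 -193 -80 0 0 0 85; -468 -193 -80 0 0 0 85; -468 -193 -80 0 0 0 85; -468 -193 -80 0 0 0 85; -468 -193 -80 0 0 0 85; -468 -193 -80 0 0 0 85; -468 -193 -80 0 0 0 85; -468 -193 -80 0 0 0 85; -468 -193 -80 0 0 0 85; -468 -193 -80 0 0 0 85; -468 -193 -80 0 0 0 85; -468 -193 -80 0 0 0 85; -468 -193 -80 0 0 0 85; -468 -193 -80 0 0 0 85"

```text
time: 1.8
ee_pos: [0.5688, 0.1495, 0.3288]
tcp_rot: [180.0, 0.0, 157.4]
wrist_force: [0.4, -0.5, 0.2]
opening: 0.0848
grasp_force: 0.0
```

```bash
python3 - <<'E'
from h import *
import pickle
o=bot.get_obs();c=bot.camera('wrist');save('w_col',c['img']);print(o['ee_pos'],o['tcp_rot'])
pickle.dump((o,c),open('w_col.pkl','wb'))
print(proj(c,[[.523,.167,.14],[.569,.167,.14],[.523,.213,.14]],o))
E
```

```text
[0.56876867 0.14953902 0.32875154] [1.79975136e+02 1.41140442e-02 1.57357596e+02]
[[323.3412257  140.46623493]
 [338.64622721 177.73622037]
 [361.87459761 124.16569167]]
```

View pics/w_col.png

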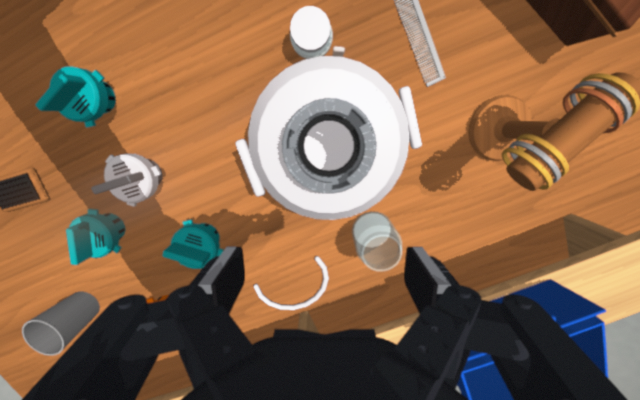

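The wrist view shows the collar centred at about (328,143), with notches near (290,140), (345,108) and (357,182). The white head is at (130,178). Now to measure the collar.

```bash
python3 - <<'E'
from h import *
import pickle
o,c=pickle.load(open('w_col.pkl','rb'));im=c['img']
g=cv2.cvtColor(im,cv2.COLOR_RGB2GRAY)
# rectified plane z=.14, 0.25 mm/px, x_img=world x, y_img=-world y
n=480;s=.00025;cx,cy=.5235,.166
X,Y=np.meshgrid((np.arange(n)-n/2)*s+cx,-(np.arange(n)-n/2)*s+cy)
p=proj(c,np.c_[X.ravel(),Y.ravel(),np.full(X.size,.14)],o).astype(np.float32)
r=cv2.remap(g,p[:,0].reshape(n,n),p[:,1].reshape(n,n),cv2.INTER_LINEAR)
cv2.imwrite('pics/rect.png',cv2.resize(r,(580,580)))
# outer edge: per-angle radial edge grey->white, circle fit
pts=[]
a=np.deg2rad(np.arange(0,360,3))
for t in a:
    rr=np.arange(.045,.060,.00025)
    v=np.array([r[int(round(n/2-q*np.sin(t)/s)),int(round(n/2+q*np.cos(t)/s))] if q<.0595 else 0 for q in rr],int)[:-3]
    d=np.diff(v); k=np.argmax(d[2:]+d[:-2]+d[1:-1]); pts.append((cx+rr[k+1]*np.cos(t),cy+rr[k+1]*np.sin(t)))
pts=np.array(pts)
from scipy.optimize import least_squares
f=least_squares(lambda x:np.hypot(*(pts-x[:2]).T)-x[2],[cx,cy,.054],loss='soft_l1',f_scale=.0005)
print(f.x,np.std(f.fun))
C=f.x[:2]
for q in (.042,.045,.048):
    t=np.arange(0,360,2);P=np.c_[C[0]+q*np.cos(np.deg2rad(t)),C[1]+q*np.sin(np.deg2rad(t)),np.full(len(t),.14)]
    u=proj(c,P,o).astype(np.float32);v=cv2.remap(g,u[:,:1],u[:,1:],cv2.INTER_LINEAR).ravel()
    print(q,v.tolist())
E
```

```text
[0.52910256 0.16416232 0.0513528 ] 0.003964895661728387
0.042 [135, 108, 94, 95, 93, 93, 93, 91, 92, 86, 76, 70, 69, 72, 78, 85, 89, 90, 91, 91, 90, 89, 88, 86, 86, 87, 88, 85, 82, 83, 83, 81, 80, 81, 81, 80, 80, 79, 80, 82, 84, 83, 83, 83, 85, 88, 87, 90, 90, 91, 93, 93, 93, 95, 96, 95, 95, 95, 95, 98, 107, 116, 126, 133, 141, 150, 148, 151, 154, 155, 160, 170, 166, 159, 158, 158, 160, 164, 163, 158, 157, 158, 158, 160, 159, 157, 156, 156, 156, 163, 163, 156, 154, 154, 154, 158, 163, 158, 154, 153, 153, 153, 153, 153, 152, 152, 153, 153, 153, 142, 119, 111, 111, 115, 117, 124, 125, 123, 124, 124, 124, 126, 128, 129, 128, 136, 148, 150, 149, 150, 149, 150, 151, 151, 150, 150, 149, 151, 158, 155, 149, 149, 148, 150, 158, 160, 153, 149, 148, 148, 147, 148, 148, 147, 147, 149, 148, 149, 149, 147, 149, 149, 153, 161, 157, 150, 148, 145, 149, 154, 149, 141, 136, 134, 131, 134, 143, 148, 149, 148]
0.045 [118, 96, 89, 90, 90, 92, 95, 108, 120, 117, 107, 108, 105, 101, 100, 97, 93, 94, 91, 86, 86, 89, 90, 90, 90, 85, 85, 89, 86, 89, 89, 88, 89, 91, 90, 89, 91, 95, 98, 98, 100, 103, 106, 119,
[... 855 characters left out ...]
 162, 158, 154, 153, 155, 163, 175, 161, 158, 158, 155, 129, 99, 94, 93, 95, 96, 94, 94, 93, 94, 93, 96, 124, 154, 160, 159, 160, 160, 159, 160, 159, 160, 160, 159, 159, 162, 162, 160, 161, 165, 167, 159, 160, 157, 157, 160, 158, 158, 164, 166, 173, 179, 177, 176, 174, 182, 183, 174, 172, 184, 191, 195, 201, 194, 187, 202, 194, 198, 203, 179, 171, 175, 186, 168, 162, 160, 164, 163, 161, 161, 157, 158, 158, 158, 158, 160, 160, 159, 156, 157, 160, 159, 156, 156, 156, 151, 148, 154, 157, 157, 159, 159, 161, 165, 159, 153, 155, 155, 148, 150, 152, 159, 155, 150, 154, 158, 149, 147, 150, 154, 151, 152, 151, 153, 154, 155, 150, 149, 148, 149, 151, 157, 151, 148, 149, 147, 133, 100, 80, 77, 75, 76]
```

View pics/rect.png

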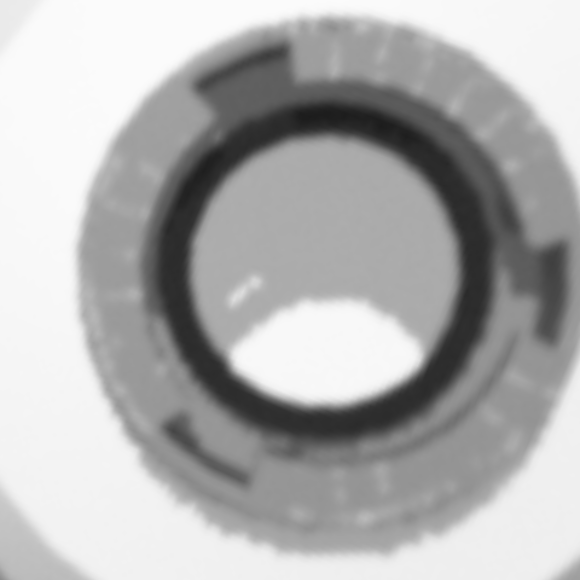

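The rectified view of plane z=0.14 has its notch mid-edges at (242,66), (558,293) and (207,456). They lie evenly at r≈46.5 mm, which gives a collar centre of about (0.533, 0.170) and yaw of about -5.3°. Next I look at the head from above at the grasp yaw (about 85.4°).

carry_out:
  moves: "-26 -346 59 0 0 72 85; -26 -346 59 0 0 72 85; -26 -346 59 0 0 72 85; -26 -346 59 0 0 72 85; -26 -346 59 0 0 72 85; -26 -346 59 0 0 72 85; -26 -346 59 0 0 72 85; -26 -346 59 0 0 72 85; -26 -346 59 0 0 72 85; -26 -346 59 0 0 72 85; -26 -346 59 0 0 72 85; -26 -346 59 0 0 72 85; -26 -346 59 0 0 72 85"

```text
time: 3.15
ee_pos: [0.46, -0.1802, 0.2694]
tcp_rot: [180.0, 0.0, 85.4]
wrist_force: [-0.5, 0.1, 0.7]
opening: 0.0849
grasp_force: 0.0
```

```bash
python3 - <<'E'
from h import *
import pickle
o=bot.get_obs();c=bot.camera('wrist');print(o['ee_pos'],o['tcp_rot'])
pickle.dump((o,c),open('w_head.pkl','wb'))
p=proj(c,[[.464,-.13,.07]],o)[0];print(p)
x,y=[int(round(t)) for t in p]
x0,y0=max(x-60,0),max(y-60,0)
print(x0,y0);save('head',cv2.resize(c['img'][y0:y0+120,x0:x0+120],(600,600),interpolation=cv2.INTER_CUBIC))
E
```

```text
[ 0.46004796 -0.18020993  0.26937625] [1.79989910e+02 3.67917314e-03 8.53820798e+01]
[324.18610106 137.86226148]
264 78
```

View pics/head.png

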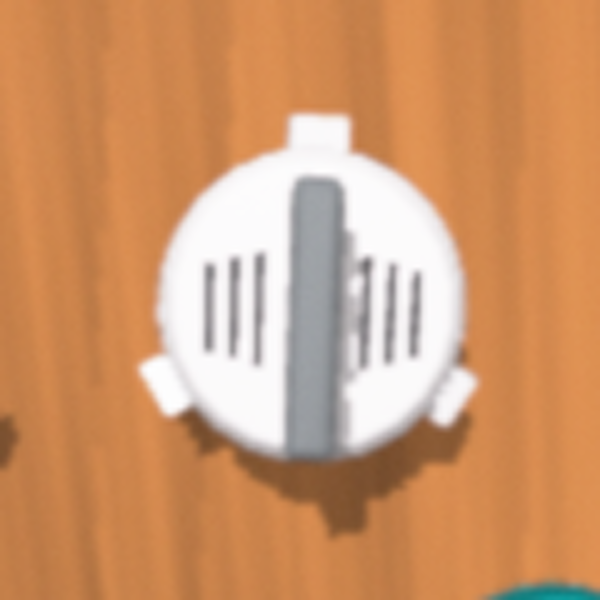

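The crop shows the white head with its bar vertical at x≈315. The ear tips are at about (320,115), (155,394) and (461,404), and the plug rim is about 300 px across.

```bash
python3 - <<'E'
from h import *
import pickle
from scipy.optimize import least_squares
o,c=pickle.load(open('w_head.pkl','rb'));im=c['img'].astype(int)
f=lambda u,v,z:onz(c,264-.4+u/5,78-.4+v/5,z,o)
E=np.array([f(*p,.041) for p in((320,115),(155,394),(461,404))]);m=E.mean(0)
print('ears',m,[np.round((np.hypot(*(e-m)[:2]),np.degrees(np.arctan2((e-m)[1],(e-m)[0]))),4).tolist() for e in E])
a=im[78:198,264:384]
hsv=cv2.cvtColor(a.astype(np.uint8),cv2.COLOR_RGB2HSV)
bar=((hsv[...,1]<60)&(hsv[...,2]<190)&(hsv[...,2]>90)).astype(np.uint8)
bar=cv2.morphologyEx(bar,cv2.MORPH_OPEN,np.ones((5,5),np.uint8))
n,l,st,ce=cv2.connectedComponentsWithStats(bar);k=1+np.argmax(st[1:,4]);print(st[k],ce[k])
ys,xs=np.nonzero(l==k)
P=np.array([onz(c,264+x,78+y,.088,o)[:2] for x,y in zip(xs,ys)])
w,V=np.linalg.eigh(np.cov(P.T));v=V[:,1];v=v*np.sign(v[1]);q=(P-P.mean(0))@v;s=(P-P.mean(0))@np.array([-v[1],v[0]])
print('bar c',P.mean(0),'yaw',np.degrees(np.arctan2(v[1],v[0])),'len',np.ptp(q),'w',np.ptp(s),'front end',P.mean(0)+v*q.max())
# plug rim: white blob, hough free circle: radial edges about ear centre
t=np.deg2rad(np.arange(0,360,3));pts=[]
g=(hsv[...,1]<70).astype(np.float32)
for th in t:
    d=(np.degrees(th)-85)%120
    if min(d,120-d)<18: continue
    r=np.arange(.032,.046,.0003)
    u=proj(c,np.c_[m[0]+r*np.cos(th),m[1]+r*np.sin(th),np.full(len(r),.054)],o)
    v2=cv2.remap(g,(u[:,:1]-264).astype(np.float32),(u[:,1:]-78).astype(np.float32),cv2.INTER_LINEAR).ravel()
    b=np.nonzero(v2<.5)[0]
    if len(b) and b[0]: pts.append((m[0]+r[b[0]]*np.cos(th),m[1]+r[b[0]]*np.sin(th)))
pts=np.array(pts)
fr=least_squares(lambda x:np.hypot(*(pts-x[:2]).T)-x[2],[*m[:2],.038],loss='soft_l1',f_scale=.0005);print('rim',fr.x,fr.fun.std())
E
```

```text
ears [ 0.46599248 -0.13359066  0.041     ] [[0.046, 83.0466], [0.0456, -156.2119], [0.0453, -37.0103]]
[ 57  36  13  56 653] [62.93415008 64.10566616]
bar c [ 0.46669557 -0.13385219] yaw 84.25187124668521 len 0.059419315013134986 w 0.0131379304400461 front end [ 0.46968415 -0.10416285]
rim [ 0.46580225 -0.13308274  0.03765332] 0.0003643723591599122
```

carry_out:
  moves: "47 2 130 0 0 1.9 85; 47 2 130 0 0 1.9 85; 47 2 130 0 0 1.9 85; 47 2 150 0 0 1.9 60; 47 2 170 0 0 1.9 50; 47 2 185 0 0 1.9 40; 47 2 194 0 0 1.9 40; 47 2 194 0 0 1.9 40; 47 2 194 0 0 1.9 40; 47 2 194 0 0 1.9 5; 47 2 194 0 0 1.9 5; 47 2 194 0 0 1.9 5; 47 2 194 0 0 1.9 5; 47 2 194 0 0 1.9 5; 47 2 194 0 0 1.9 5; 47 2 194 0 0 1.9 5; 47 2 194 0 0 1.9 5; 47 2 194 0 0 1.9 5"
  force: 60

```text
time: 5.0
ee_pos: [0.4663, -0.1343, 0.0762]
tcp_rot: [179.9, 0.0, 83.4]
wrist_force: [0.0, -0.1, 6.1]
opening: 0.0112
grasp_force: 59.7
```

carry_out:
  moves: "0 0 -40 0 0 0 5; 0 0 -90 0 0 0 5; 0 0 -140 0 0 0 5; 0 0 -190 0 0 0 5; 0 0 -224 0 0 0 5; 310 31 -224 0 0 -31.3 5; 310 31 -224 0 0 -31.3 5; 310 31 -224 0 0 -31.3 5; 310 31 -224 0 0 -31.3 5; 310 31 -224 0 0 -31.3 5; 310 31 -224 0 0 -31.3 5; 310 31 -224 0 0 -31.3 5; 310 31 -224 0 0 -31.3 5; 310 31 -224 0 0 -31.3 5; 310 31 -224 0 0 -31.3 5"

```text
time: 6.5
ee_pos: [0.5322, 0.169, 0.2995]
tcp_rot: [-180.0, 0.0, 114.6]
wrist_force: [-0.3, 0.1, -2.2]
opening: 0.0108
grasp_force: 59.6
```

```bash
python3 - <<'E'
from h import *
import pickle
o=bot.get_obs();c=bot.camera('wrist');print(o['ee_pos'],o['tcp_rot'],o['wrist_force'],o['torque'],o['opening'])
t=bot.camera('top');s=bot.camera('scene')
pickle.dump((o,c,t,s),open('hold.pkl','wb'))
T=Rm(o['tcp_rot']);f=lambda x,y,z:np.array(o['ee_pos'])+T@np.array([x,y,-z])
print('ear pred',proj(c,[f(.0455,-.007,.041-.0758),f(.0455,.007,.041-.0758)],o))
print('notch pred',proj(c,[[.533+.0465*np.cos(np.deg2rad(114.7)),.170+.0465*np.sin(np.deg2rad(114.7)),.14]],o))
save('hold_w',cv2.resize(c['img'][100:300,170:470],(780,520),interpolation=cv2.INTER_CUBIC))
p=proj(t,[f(0,0,.0)],o)[0];print(p)
x,y=[int(round(q)) for q in p];a=cv2.resize(t['img'][y-40:y+40,x-40:x+40],(400,400),interpolation=cv2.INTER_CUBIC)
p=proj(s,[f(0,0,-.03)],o)[0];print(p)
x,y=[int(round(q)) for q in p];b=cv2.resize(s['img'][y-40:y+60,x-50:x+50],(400,400),interpolation=cv2.INTER_CUBIC)
save('hold_ts',np.hstack([a,b]))
E
```

```text
[0.53223622 0.16902788 0.2994907 ] [-1.79998953e+02  1.34256198e-02  1.14589198e+02] [-0.31263099  0.05090032 -2.22524018] [-0.04601693 -0.03518637 -0.06446284] 0.010752082376604575
ear pred [[312.9693004  165.57657078]
 [336.95743336 165.57476212]]
notch pred [[325.63490771 143.99395976]]
[250.65960099 185.66193432]
[390.47380433 175.85287127]
```

View pics/hold_w.png

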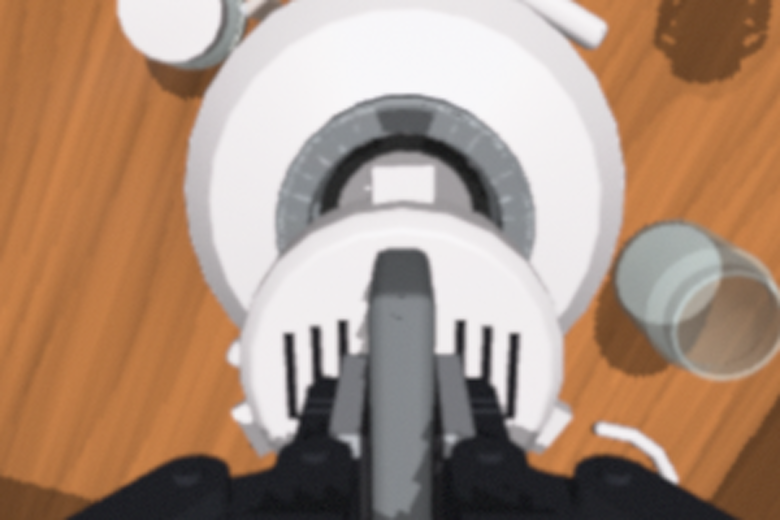

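The head hangs straight in the grip. The +x ear at crop (372–435,165) matches the prediction, about 1 mm further out along tool x. The notch at (405,108) is aligned sideways. I'll check the collar centre with outer-rim edges in both wrist views and the top view.

```bash
python3 - <<'E'
from h import *
import pickle
from scipy.optimize import least_squares
o1,c1=pickle.load(open('w_col.pkl','rb'));o2,c2,t,s=pickle.load(open('hold.pkl','rb'))
C0=np.array([.533,.170])
def run(name,c,o,lo,hi):
    g=cv2.cvtColor(c['img'],cv2.COLOR_RGB2GRAY).astype(np.float32)
    camp=ray(c,320,200,o)[0];pts=[];rs=np.arange(.046,.062,.0002)
    for d in np.arange(lo,hi,2.):
        th=np.deg2rad(d)
        u=proj(c,np.c_[C0[0]+rs*np.cos(th),C0[1]+rs*np.sin(th),np.full(len(rs),.14)],o).astype(np.float32)
        v=cv2.remap(g,u[:,:1],u[:,1:],cv2.INTER_LINEAR).ravel()
        b=np.nonzero(v>205)[0]
        if len(b) and b[0]>3: pts.append((C0[0]+rs[b[0]]*np.cos(th),C0[1]+rs[b[0]]*np.sin(th)))
    pts=np.array(pts)
    for R0 in (None,.054):
        f=least_squares(lambda x:np.hypot(*(pts-x[:2]).T)-(R0 or x[2]),[*C0,.054][:3 if R0 is None else 2],loss='soft_l1',f_scale=.0004)
        print(name,R0,np.round(f.x,4),len(pts),'res',round(f.fun.std(),5),'cam-rel',np.round(camp[:2]-C0,3))
run('w1 all',c1,o1,0,360)
run('w1 far',c1,o1,0,180)
run('hold',c2,o2,50,180)
T=Rm(o2['tcp_rot'])
for r in (.0465,.054,.04): print(r,proj(c2,[[*(C0+r*np.array([np.cos(np.deg2rad(114.7)),np.sin(np.deg2rad(114.7))])),.14]],o2))
E
```

```text
w1 all None [0.5327 0.1675 0.0546] 180 res 0.00115 cam-rel [-0.031  0.007]
w1 all 0.054 [0.5327 0.1682] 180 res 0.00129 cam-rel [-0.031  0.007]
w1 far None [0.5327 0.1693 0.0535] 90 res 0.00017 cam-rel [-0.031  0.007]
w1 far 0.054 [0.5327 0.1686] 90 res 0.00026 cam-rel [-0.031  0.007]
hold None [0.5315 0.1724 0.0522] 65 res 0.00032 cam-rel [-0.031  0.064]
hold 0.054 [0.5324 0.1703] 65 res 0.00051 cam-rel [-0.031  0.064]
0.0465 [[325.63490771 143.99395976]]
0.054 [[325.63048573 136.46657275]]
0.04 [[325.63861207 150.43366332]]
```

View pics/hold_ts.png

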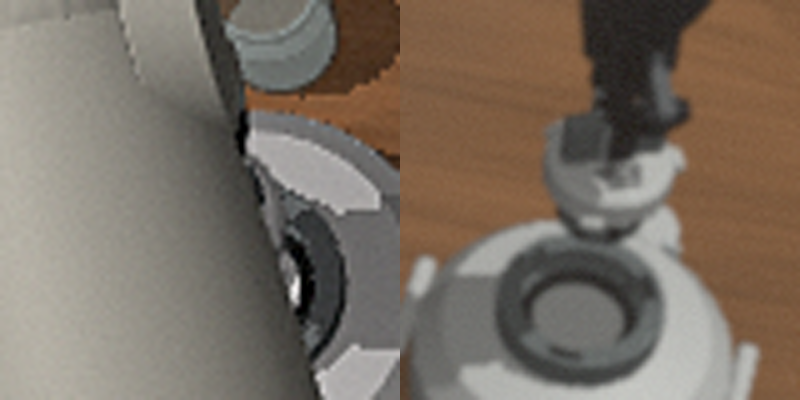

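Both views agree on a collar centre of about (0.5327, 0.1697). I move down with a small correction to just above the chamfer level.

carry_out:
  moves: "-0.5 0.7 40 0 0 0 5; -0.5 0.7 80 0 0 0 5; -0.5 0.7 100 0 0 0 5; -0.5 0.7 108 0 0 0 5; -0.5 0.7 110 0 0 0 5; -0.5 0.7 110 0 0 0 5; -0.5 0.7 110 0 0 0 5; -0.5 0.7 110 0 0 0 5"

```text
time: 7.45
ee_pos: [0.5337, 0.1702, 0.1905]
tcp_rot: [179.9, 0.0, 114.7]
wrist_force: [-0.9, 0.0, -2.4]
opening: 0.0109
grasp_force: 59.6
```

carry_out:
  moves: "0 0 1 0 0 0 5; 0 0 2 0 0 0 5; 0 0 3 0 0 0 5; 0 0 3 0 0 0 5; 0 0 3 0 0 0 5"

```text
time: 7.95
ee_pos: [0.5331, 0.1701, 0.1862]
tcp_rot: [-180.0, -0.0, 114.7]
wrist_force: [-0.4, -0.3, -2.7]
opening: 0.0112
grasp_force: 59.6
```

carry_out:
  moves: "0 0 1 0 0 0 5; 0 0 2 0 0 0 5; 0 0 3 0 0 0 5; 0 0 3 0 0 0 5; 0 0 3 0 0 0 5"

```text
time: 8.45
ee_pos: [0.5332, 0.1701, 0.1833]
tcp_rot: [-180.0, -0.0, 114.7]
wrist_force: [0.5, -1.2, -2.6]
opening: 0.0108
grasp_force: 59.6
```

carry_out:
  moves: "-0.9 -0.4 0 0 0 0 5; -0.9 -0.4 1 0 0 0 5; -0.9 -0.4 2 0 0 0 5; -0.9 -0.4 2 0 0 0 5; -0.9 -0.4 2 0 0 0 5"

```text
time: 8.95
ee_pos: [0.5332, 0.1691, 0.1812]
tcp_rot: [-180.0, -0.0, 114.7]
wrist_force: [0.0, 0.5, -1.7]
opening: 0.0111
grasp_force: 59.6
```

carry_out:
  moves: "0 0 1 0 0 0 5; 0 0 2 0 0 0 5; 0 0 3 0 0 0 5; 0 0 3 0 0 0 5"

```text
time: 9.35
ee_pos: [0.5331, 0.1691, 0.1781]
tcp_rot: [-180.0, -0.0, 114.7]
wrist_force: [1.2, -0.1, -2.9]
opening: 0.0112
grasp_force: 59.6
```

carry_out:
  moves: "0 0 2 0 0 0 5; 0 0 4 0 0 0 5; 0 0 6 0 0 0 5; 0 0 7 0 0 0 5; 0 0 7 0 0 0 5; 0 0 7 0 0 0 5"

```text
time: 9.95
ee_pos: [0.5332, 0.1691, 0.1713]
tcp_rot: [-180.0, 0.0, 114.7]
wrist_force: [0.3, 0.6, -2.4]
opening: 0.011
grasp_force: 59.6
```

carry_out:
  moves: "0 0 0.5 0 0 0 5; 0 0 1 0 0 0 5; 0 0 1 0 0 0 5; 0 0 1 0 0 0 5"

```text
time: 10.35
ee_pos: [0.5332, 0.1691, 0.1703]
tcp_rot: [-180.0, -0.0, 114.7]
wrist_force: [-0.1, 0.5, -1.2]
opening: 0.0111
grasp_force: 59.6
```

carry_out:
  moves: "0 0 0.5 0 0 0 5; 0 0 1 0 0 0 5; 0 0 1 0 0 0 5; 0 0 1 0 0 0 5"

```text
time: 10.75
ee_pos: [0.5332, 0.1691, 0.1693]
tcp_rot: [-180.0, -0.0, 114.7]
wrist_force: [-0.2, 0.7, -2.6]
opening: 0.011
grasp_force: 59.6
```

carry_out:
  moves: "0 0 0.5 0 0 0 5; 0 0 1 0 0 0 5; 0 0 1 0 0 0 5; 0 0 1 0 0 0 5"

```text
time: 11.15
ee_pos: [0.5333, 0.1691, 0.1686]
tcp_rot: [180.0, 0.0, 114.7]
wrist_force: [-0.1, -0.8, 1.8]
opening: 0.0107
grasp_force: 60.2
```

carry_out:
  moves: "0 0 0.3 0 0 0 5; 0 0 0.5 0 0 0 5; 0 0 0.5 0 0 0 5; 0 0 0.5 0 0 0 5"

```text
time: 11.55
ee_pos: [0.5333, 0.1691, 0.1684]
tcp_rot: [180.0, 0.0, 114.7]
wrist_force: [-1.4, -0.0, 5.3]
opening: 0.0109
grasp_force: 60.8
```

```bash
python3 - <<'E'
from h import *
L=[]
for i in range(4):
    bot.camera('wrist');o=bot.get_obs();L.append([*o['wrist_force'],*o['torque'],*o['ee_pos'],o['tcp_rot'][2]])
print(np.round(np.mean(L,0),4),np.round(np.std(L,0),3))
E
```

```text
[-1.752000e+00 -2.757000e-01  5.597100e+00 -1.248000e-01  3.418000e-01
  2.950000e-02  5.333000e-01  1.691000e-01  1.684000e-01  1.146649e+02] [0.165 0.294 0.559 0.022 0.014 0.032 0.    0.    0.    0.001]
```

Contact at TCP z≈0.1687 puts the head about 47 mm below the collar top, so it is resting on the seal with its ears through. Now I turn clockwise (+ about tool z) and watch the torque.

carry_out:
  moves: "0 0 0 0 0 3 5; 0 -0.1 0 0 0 6 5; 0 -0.2 0 0 0 9 5; 0 -0.2 0 0 0 12 5; 0 -0.2 0 0 0 12 5; 0 -0.2 0 0 0 12 5"

```text
time: 12.35
ee_pos: [0.5334, 0.1691, 0.1684]
tcp_rot: [179.9, -0.0, 102.8]
wrist_force: [0.7, -0.7, 5.8]
opening: 0.0111
grasp_force: 60.8
```

```bash
cat > rd.py <<'E'
from h import *
L=[]
for i in range(4):
    bot.camera('wrist');o=bot.get_obs();L.append([*o['wrist_force'],*o['torque'],*o['ee_pos'],o['tcp_rot'][2]])
print(np.round(np.mean(L,0),4).tolist(),np.round(np.std(L,0),3).tolist())
E
python3 rd.py
```

```text
[0.3744, 0.0641, 5.5535, -0.0108, -0.0134, -0.0308, 0.5334, 0.1691, 0.1684, 102.7578] [0.406, 0.352, 0.616, 0.027, 0.009, 0.025, 0.0, 0.0, 0.0, 0.003]
```

carry_out:
  moves: "0 0 0 0 0 2 5; 0 -0.1 0 0 0 4 5; 0 -0.1 0 0 0 6 5; 0 -0.1 0 0 0 6 5; 0 -0.1 0 0 0 6 5"

```text
time: 13.05
ee_pos: [0.5333, 0.1691, 0.1685]
tcp_rot: [179.9, -0.0, 96.8]
wrist_force: [0.3, 0.8, 6.8]
opening: 0.0109
grasp_force: 60.9
```

```bash
python3 rd.py
```

```text
[-0.0145, -0.0417, 5.9042, -0.0068, 0.0487, -0.0489, 0.5333, 0.1691, 0.1684, 96.7594] [0.294, 0.217, 0.446, 0.035, 0.02, 0.033, 0.0, 0.0, 0.0, 0.002]
```

carry_out:
  moves: "0 0 0 0 0 2 5; 0 -0.1 0 0 0 4 5; 0 -0.1 0 0 0 4 5; 0 -0.1 0 0 0 4 5"

```text
time: 13.65
ee_pos: [0.5332, 0.1691, 0.1684]
tcp_rot: [179.9, -0.0, 92.8]
wrist_force: [-0.5, -0.7, 6.0]
opening: 0.0107
grasp_force: 60.9
```

```bash
python3 rd.py
```

```text
[-0.1543, -0.5963, 5.4519, -0.009, -0.0061, -0.0466, 0.5332, 0.1691, 0.1684, 92.7564] [0.348, 0.356, 0.43, 0.018, 0.039, 0.037, 0.0, 0.0, 0.0, 0.003]
```

carry_out:
  moves: "0 0 0 0 0 2 5; 0 -0.1 0 0 0 4 5; 0 -0.1 0 0 0 4 5; 0 -0.1 0 0 0 4 5"

```text
time: 14.25
ee_pos: [0.5331, 0.1691, 0.1684]
tcp_rot: [179.9, -0.0, 88.8]
wrist_force: [0.6, 0.8, 5.2]
opening: 0.011
grasp_force: 60.9
```

```bash
python3 rd.py
```

```text
[0.1183, 0.4519, 5.6323, 0.0049, 0.0109, -0.0434, 0.5331, 0.1691, 0.1684, 88.7575] [0.644, 0.245, 0.193, 0.026, 0.032, 0.027, 0.0, 0.0, 0.0, 0.001]
```

carry_out:
  moves: "0 0 0 0 0 2 5; 0 0 0 0 0 3 5; 0 0 0 0 0 3 5; 0 0 0 0 0 3 5"

```text
time: 14.85
ee_pos: [0.5331, 0.1691, 0.1684]
tcp_rot: [179.9, -0.0, 85.8]
wrist_force: [0.8, -0.2, 6.0]
opening: 0.0115
grasp_force: 60.9
```

```bash
python3 rd.py
```

```text
[-0.534, 0.2542, 5.4314, 0.009, 0.0135, -0.048, 0.5331, 0.1691, 0.1684, 85.7611] [0.571, 0.147, 0.605, 0.044, 0.021, 0.046, 0.0, 0.0, 0.0, 0.001]
```

carry_out:
  moves: "0 0 0 0 0 2 5; 0 -0.1 0 0 0 4 5; 0 -0.1 0 0 0 4 5; 0 -0.1 0 0 0 4 5"

```text
time: 15.45
ee_pos: [0.5329, 0.1691, 0.1683]
tcp_rot: [179.9, -0.0, 81.8]
wrist_force: [0.0, 0.4, 6.5]
opening: 0.0111
grasp_force: 60.8
```

```bash
python3 rd.py
```

```text
[0.2384, -0.0515, 5.5491, -0.0033, 0.0047, -0.0546, 0.5329, 0.1691, 0.1683, 81.7696] [0.358, 0.503, 0.378, 0.018, 0.021, 0.015, 0.0, 0.0, 0.0, 0.001]
```

carry_out:
  moves: "0 0 0 0 0 2 5; 0 0 0 0 0 3 5; 0 0 0 0 0 3 5; 0 0 0 0 0 3 5"

```text
time: 16.05
ee_pos: [0.5328, 0.169, 0.1681]
tcp_rot: [180.0, -0.0, 78.7]
wrist_force: [0.3, -0.2, 5.7]
opening: 0.0111
grasp_force: 60.8
```

```bash
python3 rd.py
```

```text
[0.4262, -0.5021, 4.9828, -0.0468, -0.0966, 0.0874, 0.5328, 0.169, 0.1681, 78.7487] [0.439, 0.176, 0.674, 0.014, 0.029, 0.025, 0.0, 0.0, 0.0, 0.001]
```

Torque is starting to rise at about 36° of turn, so the ears are on the ramps. I take the downward push off, so the torque shows the true clamping, and turn on.

carry_out:
  moves: "0 0 -0.2 0 0 0 5; 0 0 -0.4 0 0 1 5; 0 0 -0.4 0 0 2 5; 0 0 -0.4 0 0 2 5; 0 0 -0.4 0 0 2 5"

```text
time: 16.75
ee_pos: [0.5326, 0.1689, 0.1679]
tcp_rot: [-180.0, 0.0, 76.7]
wrist_force: [1.5, -0.3, -0.1]
opening: 0.0111
grasp_force: 60.1
```

```bash
python3 rd.py
```

```text
[1.6376, -0.3258, -0.5719, -0.0085, -0.384, 0.2284, 0.5326, 0.169, 0.1679, 76.6706] [0.521, 0.637, 0.398, 0.016, 0.027, 0.027, 0.0, 0.0, 0.0, 0.001]
```

carry_out:
  moves: "0 0 0 0 0 0.8 5; 0 0 0 0 0 1.5 5; 0 0 0 0 0 1.5 5; 0 0 0 0 0 1.5 5"

```text
time: 17.35
ee_pos: [0.5324, 0.169, 0.1678]
tcp_rot: [-180.0, 0.0, 75.2]
wrist_force: [1.6, 1.3, -4.1]
opening: 0.011
grasp_force: 59.5
```

```bash
python3 rd.py
```

```text
[1.3721, -0.8548, -4.9626, 0.032, -0.3622, 0.3761, 0.5325, 0.1689, 0.1678, 75.1673] [0.488, 0.096, 0.414, 0.029, 0.014, 0.036, 0.0, 0.0, 0.0, 0.001]
```

carry_out:
  moves: "0 0 0.3 0 0 0 5; 0 0 0.4 0 0 0.8 5; 0 0 0.4 0 0 1.5 5; 0 0 0.4 0 0 1.5 5; 0 0 0.4 0 0 1.5 5"

```text
time: 18.05
ee_pos: [0.5325, 0.1689, 0.1677]
tcp_rot: [-180.0, 0.0, 73.7]
wrist_force: [-0.3, -1.2, -4.1]
opening: 0.0109
grasp_force: 59.5
```

```bash
python3 rd.py
```

```text
[-0.9237, -0.6266, -4.6938, -0.1135, 0.0647, 0.4516, 0.5325, 0.1689, 0.1677, 73.6673] [0.501, 0.73, 0.187, 0.019, 0.004, 0.003, 0.0, 0.0, 0.0, 0.002]
```

Felt torque is about 0.4–0.5 N m with a small upward pull in it, so the clamp is well inside the band. I take the pull off, release, and lift straight up.

carry_out:
  moves: "0 0 0.4 0 0 0 5; 0 0 0.4 0 0 0 5; 0 0 0.4 0 0 0 20; 0 0 0.4 0 0 0 35; 0 0 0.4 0 0 0 35; 0 0 0.4 0 0 0 35; 0 0 0.4 0 0 0 35; 0 0 0.4 0 0 0 35; 0 0 -10 0 0 0 35; 0 0 -40 0 0 0 35; 0 0 -80 0 0 0 35; 0 0 -120 0 0 0 35; 0 0 -120 0 0 0 35; 0 0 -120 0 0 0 35"

```text
time: 19.65
ee_pos: [0.5331, 0.1691, 0.2893]
tcp_rot: [179.9, -0.1, 73.7]
wrist_force: [0.3, -0.0, -0.5]
opening: 0.035
grasp_force: 0.0
```

```bash
python3 - <<'E'
from h import *
o=bot.get_obs();c=bot.camera('wrist');s=bot.camera('scene');print(o['ee_pos'],o['tcp_rot'],o['opening'])
a=cv2.resize(c['img'][80:280,220:420],(400,400),interpolation=cv2.INTER_CUBIC)
b=cv2.resize(s['img'][150:280,320:450],(400,400),interpolation=cv2.INTER_CUBIC)
save('end',np.hstack([a,b]))
E
```

```text
[0.53305775 0.16912253 0.28926386] [ 1.79883105e+02 -7.98684432e-02  7.36646791e+01] 0.034961919683922364
```

View pics/end.png

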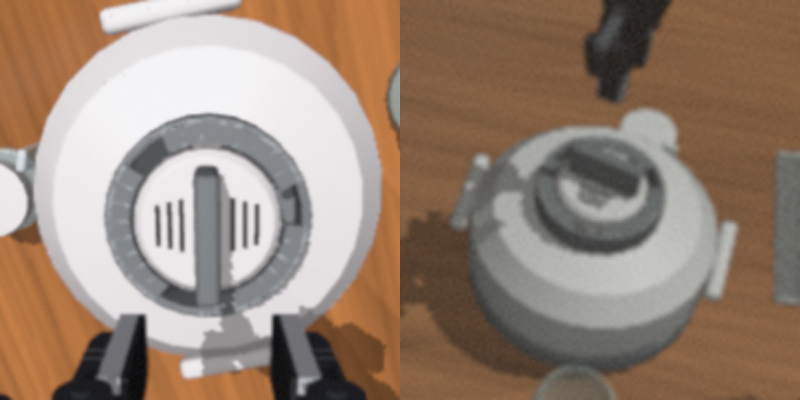

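The view shows the head seated flat and centred at (207,222), with its bar still at the released yaw. The ears are hidden under the flange, the notches are empty at (150,155) and (290,205), and the gripper is clear.

```bash
python3 -c "
from workcell import bot
print(bot.job_done())"
```

```text
the job is handed in; nothing more can be done
None
```

I seated the steam head in the tank, turned it about 41° clockwise to an estimated 12–20 N of clamping (worked out from the felt torque, not measured directly), let go and handed the job in at about 20 s of the 61 s; no verdict came back.

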